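# Dock the adhesive cartridge module on its sloping rail

## Task

Pick up the adhesive cartridge module from the bench and slide it, front end first, up onto the sloping T-rail of the dock until it comes up against the stop and the sprung roller catch snaps into its underside and holds it there. Let go of it, and leave the foam cap tray, the bottle, the foot pedal and the dispensing gun where they are.

Things in the scene. Friction and masses are not known exactly. Their poses are not given: they have to be found in the camera images.
- module: Cartridge module: aluminium block on a black shoe, 0.3-0.6 kg. Origin: centre of its underside; x along its length to the front end, z up. Shoe 100 x 56 x 26 mm. Along the underside runs a T-shaped channel open at both ends: slot 18 mm wide between the lips (z 0 to 6 mm), above it a space 34 mm wide (z 6 to 16 mm). Two brass stubs, reaching x = -60 mm, mark the rear.
- grip (a point): Point to grip on the module, at its x = 0, y = 0, z = 50 mm. The block here is 92 mm long (x) and 44 mm wide between flat sides (y), from z = 26 to 71 mm of the module; a dark round cap on top reaches 79 mm. Axes as the module's.
- pocket (a point): Middle of the pocket in the roof of the module's channel, at its x = +15 mm, z = 16 mm: 27 mm long, 34 mm wide and 10 mm deep upward. The roller catch springs up into it. Axes as the module's.
- rail: Fixed aluminium T-rail on a white dock, rising at 25 degrees away from the robot, 200 mm long. Origin: top middle of its free lower end (nose), 100 mm above the bench; x up along the rail, z square to it. Head 30 mm wide, 7 mm thick (z -7 to 0), tapering over the first 20 mm to 18 x 3 mm at the nose; stem 12 mm wide from x = 20 mm; below, at z = -20 mm, a plate 90 mm wide.
- rail_mid (a point): Point on top of the rail's head, 100 mm up from the nose, axes as the rail's. The sprung roller catch lies near here: its axis is anywhere from 15 mm below to 20 mm above this point along the rail, clamped differently each time; it stands 6 mm proud. A black stop block (40 mm wide, 28 mm high) has its face 36.5 mm beyond the roller's axis.
- catch (a joint): How far the roller catch is pressed down (m): 0 = fully up, 0.007 = fully down. Pushing the module over it takes about 10 N along the rail. Once the module's front meets the stop, its pocket is over the roller, which springs up to 0 again; play along the rail about 3.5 mm. On the rail the module's axes are parallel to the rail's, its origin at rail z = -16 to -13 mm, y within 2 mm of 0.
- tray: White foam tray 130 x 90 x 28 mm with black caps. Origin at the centre of its underside. Leave alone.
- bottle: White bottle, 60 mm in diameter, 150 mm high. Origin at the centre of its underside. Leave alone.
- pedal: Black foot pedal 130 x 100 x 42 mm. Origin at the centre of its underside. Leave alone.
- gun: Black dispensing gun lying on the bench, 130 mm long, 36 mm thick. Origin on the bench under its middle. Leave alone.
Not all that is in view belongs to the job. Leave any purple or red look-alike of the module alone.

How it is judged:
By the outcome, as a careful person would: the job done as asked, in the order asked, and still so for the second after the job is handed in, with the robot touching nothing.
It also fails if it takes over 43 s, if anything falls off the work surface, if the arm or the gripper's body presses on something with over 40 N, if the wrist force passes 120 N, or if a joint passes its speed limit or range.

## Robot

A 6-joint arm with a two-finger parallel gripper is mounted at the origin on the work surface. World frame = base frame: x ahead of the robot, y to its left, z up, the work surface at z = 0. Lengths are in m, angles in rad, forces in N, time in s.
With the tool pointing down it reaches from about 0.225 to 0.875 m from the base axis. Payload 3.4 kg.
Tool frame: the origin (TCP) lies at the very end of the fingers, on their centre line; the grasp point (between the pads) lies manip.grip_point_offset behind it (manip.grip_point_offset is the distance from the TCP to the grasp point, in m); z points along the fingers, y is the line along which they close (so a half turn about z gives the same grasp; the last joint's range is limited). The gripper opens to 85 mm and grips with 20 to 120 N. Pads are 22 mm wide; open, the fingers measure 114 mm over their backs; the gripper's body (76 mm by 85 mm) begins 54 mm behind the grasp point. The pads swing forward as they close: fully open they stand 13 mm farther back than shut.
Start: joints at [1.055, 0.276, 1.505, -0, 1.361, -0.121], TCP at [0.221, 0.531, 0.231] pointing down, gripper open.
Joint ranges: [-2.89, 2.89], [-0.75, 2.08], [0.22, 2.7], [-1.18, 4.32], [0.11, 2.71], [-2.7, 2.7]. Speed limits (rad/s): [2.57, 2.57, 3.14, 3.14, 3.14, 3.14].

## Interface

Orientations are given as a unit quaternion [w, x, y, z].
In Python, from rig import manip gives the robot as it stands.
- The arm moves only by the shell command python3 -m pendant 'ROWS' [FORCE]. ROWS is JSON, a list of rows, each an object of numbers: "jaw": the opening, from -1 (shut) to 1 (fully open); "tx", "ty", "tz": the shift along the world's x, y, z in cm; "ax", "ay", "az": the turn, a rotation vector about the world's x, y, z in degrees. In form: [{"jaw": .., "tx": .., "ty": .., "tz": .., "ax": .., "ay": .., "az": ..}, ...]. A call has 1 to 10 rows; each row is the pose to reach, as a shift and turn from the pose commanded when the call began; what a row does not reach only later rows make up. A row lasts 1/8 s, in which the tool goes at most 62.5 mm and 10.7 degrees, less where a joint would pass 70% of its speed; a pose out of reach is approached as far as the arm can. A call with a gripper value outside its range is refused whole. The fingers move at their own pace and stop on an object; FORCE is the grip in N (left out, the last holds). Time passes only in rows, so rows that repeat a pose let the fingers close. It gives the time, the measured TCP pose, the force, the opening and the grip force at its end, in the units of the state.
- manip.get_state(): the state, without advancing time (a new reading comes with each control period).
- manip.get_image(name): name is "scene" or "top" or "wrist"; returns a dict with "pixels" (480x640x3 uint8, blue, green, red), "depth" (480x640 float32, m along the optical axis (not along the pixel's ray), 0 where there is no reading), "fx", "fy", "cx", "cy" (pixels), "D" ([k1, k2, p1, p2, k3] as OpenCV has them; the pictures are not rectified), "pose" (4x4, takes a point from camera to world coordinates). Camera axes: x right, y down, z forward; pixel columns grow to the right and rows downward; lengths in m; the calibration is good to about 2 mm. A picture is of the moment at which its call begins.
- manip.sign_off(): hands the job in; it is judged then, once.
The state is a dict: "clock": time; "qpos": joint angles; "qd": joint speeds; "effort": joint torques, N m; "position": TCP position; "ee_rot": TCP orientation; "contact_force": force on the tool from outside, world axes, zero at the start; "moment": the same for the moment, N m; "width": finger opening in m; "gripper_force": force on a finger pad.
Only numpy, scipy, OpenCV 4.12 (cv2) and the standard library are available. Lean on these libraries where they do the work, as an engineer would, in place of code of your own. Each camera call takes 0.05 s, during which the arm holds its last target. There are 200 camera calls.

## Working session

There is one attempt and no reset: what is moved stays moved. The work goes in short steps, Python scripts to look and compute and a shell command to move; the robot and the scene stay as the last step left them, time stands still between calls to the robot, and variables do not carry over. Pictures are saved under pics/ and viewed, at most 10 in all, crops included, and the job is handed in when it is done.

```bash
mkdir -p pics; ls; cat > h.py <<'E'
from rig import manip
import numpy as np, cv2
from scipy.spatial.transform import Rotation as R
def grab(n):
    im=manip.get_image(n); np.savez(f'pics/{n}.npz',**{k:np.array(v) for k,v in im.items()}); return im
def load(n): return dict(np.load(f'pics/{n}.npz'))
def K(im): return np.array([[im['fx'],0,im['cx']],[0,im['fy'],im['cy']],[0,0,1]],float)
def rays(im,uv):
    p=cv2.undistortPoints(np.array(uv,float).reshape(-1,1,2),K(im),np.array(im['D'],float)).reshape(-1,2)
    return np.c_[p,np.ones(len(p))]
def world(im,uv,z=None):
    "depth-based points, or rays onto plane z"
    uv=np.array(uv,float).reshape(-1,2); r=rays(im,uv); T=np.array(im['pose'])
    if z is None:
        i=np.round(uv).astype(int); d=im['depth'][i[:,1],i[:,0]]
        return (r*d[:,None])@T[:3,:3].T+T[:3,3]
    w=r@T[:3,:3].T; return T[:3,3]+w*((z-T[2,3])/w[:,2])[:,None]
def cloud(im):
    v,u=np.mgrid[0:480,0:640]; return world(im,np.c_[u.ravel(),v.ravel()]).reshape(480,640,3)
E
python3 - <<'E'
from h import *
s=manip.get_state(); print(s, manip.grip_point_offset)
for n in ("scene","top","wrist"):
    im=grab(n); cv2.imwrite(f'pics/{n}0.png',im['pixels']); print(n,np.round(im['pose'],3).tolist(),im['fx'],np.round(im['D'],3),(im['depth']>0).mean())
E
```

```text
pics
{'clock': 0.0, 'qpos': array([ 1.05496462e+00,  2.76587706e-01,  1.50612568e+00,  9.33015921e-06,
        1.36068776e+00, -1.21021626e-01]), 'qd': array([-0.00125844, -0.00091268,  0.00253841, -0.00192811,  0.00139825,
        0.00145861]), 'effort': array([ 1.84590877e-03, -4.16780090e+01, -2.45811671e+01,  1.77239681e-04,
        1.10990281e-02, -1.19108572e-05]), 'position': array([0.2209185 , 0.53030312, 0.23044683]), 'ee_rot': array([-2.87427238e-04,  1.96126308e-01,  9.80578224e-01, -8.57361308e-04]), 'contact_force': array([ 0.24727776, -0.35125214,  0.52801768]), 'moment': array([-0.02979424,  0.02310946,  0.01632202]), 'gripper_force': 0.0, 'width': 0.08547868451943362} 0.0187
scene [[0.8, 0.416, -0.432, 1.149], [0.599, -0.568, 0.564, -0.805], [-0.011, -0.71, -0.704, 1.085], [0.0, 0.0, 0.0, 1.0]] 573.0917055063276 [-0.151  0.     0.     0.     0.   ] 0.9961458333333333
top [[0.026, -0.997, 0.076, 0.447], [-1.0, -0.026, 0.004, -0.013], [-0.002, -0.076, -0.997, 1.414], [0.0, 0.0, 0.0, 1.0]] 500.1196731207977 [-0.014  0.     0.     0.     0.   ] 0.9958203125
wrist [[0.385, 0.874, 0.296, 0.144], [0.923, -0.364, -0.125, 0.561], [-0.001, 0.321, -0.947, 0.373], [0.0, 0.0, 0.0, 1.0]] 343.99238899821074 [-0.011  0.     0.     0.     0.   ] 0.9957975260416667
```

View pics/scene0.png

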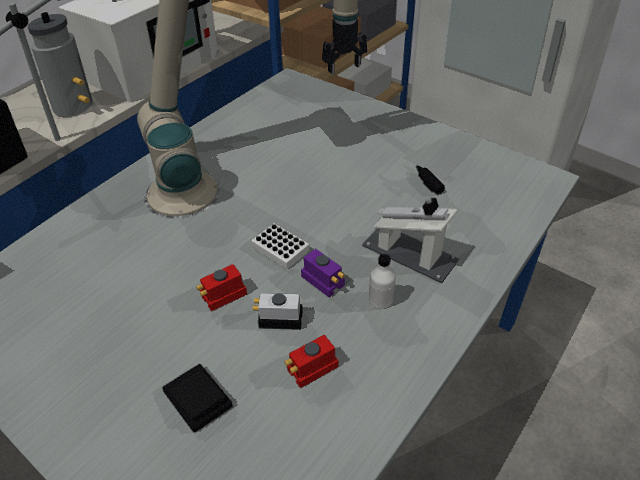

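View pics/top0.png

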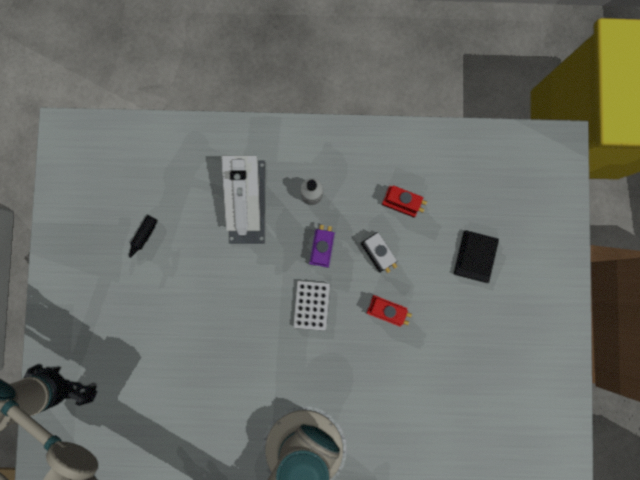

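The scene view shows the grey/white module at (280,308) with its brass stubs to the left. The rail is at (415,212) with its stop at (430,207). In the top view the module is at (380,251) with stubs at (390,266), and the rail runs from about (240,235) up to (239,160) with the black stop at (238,175).

```bash
python3 - <<'E'
from h import *
for n,box in (("top",(355,225,405,280)),("scene",(245,285,310,335))):
    im=load(n); C=cloud(im); x0,y0,x1,y1=box
    P=C[y0:y1,x0:x1].reshape(-1,3); px=im['pixels'][y0:y1,x0:x1].reshape(-1,3).astype(int)
    m=(P[:,2]>.062)&(P[:,2]<.075); Q=P[m]
    r=cv2.minAreaRect((Q[:,:2]*1000).astype(np.float32)); print(n,'blocktop',len(Q),np.median(Q[:,2]),r)
    m=(P[:,2]>.012)&(P[:,2]<.1); r=cv2.minAreaRect((P[m][:,:2]*1000).astype(np.float32)); print(' all',r, P[m].max(0))
    hsv=cv2.cvtColor(im['pixels'],cv2.COLOR_BGR2HSV)[y0:y1,x0:x1].reshape(-1,3)
    b=(hsv[:,0]>10)&(hsv[:,0]<32)&(hsv[:,1]>110)&(hsv[:,2]>60); print(' brass',b.sum(),P[b].mean(0),np.median(P[b],0))
for n,box in (("top",(200,150,270,248)),("scene",(360,190,480,280))):
    im=load(n); C=cloud(im); x0,y0,x1,y1=box
    P=C[y0:y1,x0:x1].reshape(-1,3); 
    m=(P[:,2]>.07); Q=P[m]; print(n,len(Q),Q.min(0),Q.max(0))
    np.save(f'pics/dock_{n}.npy',Q)
for n,box in (("top",(200,145,275,250)),("scene",(355,185,485,285))):
    x0,y0,x1,y1=box
    cv2.imwrite(f'pics/dock_{n}.png',cv2.resize(load(n)['pixels'][y0:y1,x0:x1],None,fx=4.6,fy=4.6,interpolation=cv2.INTER_CUBIC))
a,b=[cv2.imread(f'pics/dock_{n}.png') for n in('top','scene')]
h=480; c=np.hstack([cv2.resize(i,(int(i.shape[1]*h/i.shape[0])*2//3 if 0 else int(i.shape[1]*h/i.shape[0]),h)) for i in(a,b)])
c=cv2.resize(c,None,fx=min(1,800/c.shape[1]),fy=min(1,800/c.shape[1])); cv2.imwrite('pics/dock.png',c)
E
```

```text
top blocktop 449 0.06976329195976816 ((546.2391967773438, -196.77061462402344), (104.92749786376953, 44.75395584106445), 34.29386520385742)
 all ((547.516845703125, -194.85641479492188), (109.82421875, 55.35012435913086), 35.40355682373047) [ 0.60678003 -0.14256034  0.08531756]
 brass 21 [ 0.5075155  -0.22361771  0.05930634] [ 0.5061632  -0.21988903  0.05829487]
scene blocktop 536 0.07043294756415575 ((545.2879028320312, -200.08168029785156), (105.16032409667969, 48.1312255859375), 33.97353744506836)
 all ((522.19384765625, -204.0424346923828), (170.98007202148438, 87.72409057617188), 15.405418395996094) [ 0.60761537 -0.14451833  0.08280707]
 brass 48 [ 0.51968637 -0.24010037  0.08018256] [ 0.50548274 -0.2248703   0.05987791]
top 2623 [ 0.44721758 -0.01299342  0.07732729] [0.7773984  0.22580685 1.41392942]
scene 2659 [ 0.58054398 -0.80473114  0.07006292] [1.14944874 0.22928416 1.08537712]
```

View pics/dock.png

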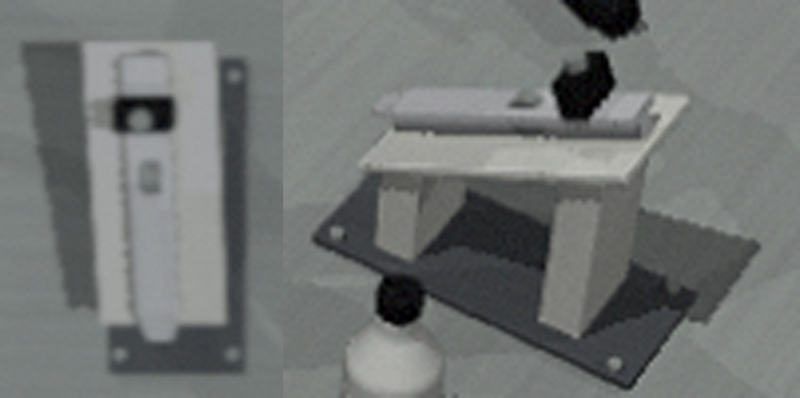

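The left crop shows the rail head with its nose at (158,335), the catch at (150,178) and the black stop with its face at about (143,130). The right crop shows the same from the side. Next I'll fit the rail from the point clouds.

```bash
cat > rail.py <<'E'
from h import *
def fitrail(im,P,tag):
    # P Nx3 dock points; find head-top plane (highest 25deg plane)
    th=np.radians(25); P=P[(P[:,2]<.3)&(P[:,0]>.5)&(P[:,0]<.85)&(P[:,1]>.1)&(P[:,1]<.3)]
    # coarse: height above a 25deg slope, yaw 0
    ps=0.
    for _ in range(4):
        c,s=np.cos(ps),np.sin(ps)
        u=P[:,0]*c+P[:,1]*s; v=-P[:,0]*s+P[:,1]*c
        h=P[:,2]*np.cos(th)-u*np.sin(th)
        hist,e=np.histogram(h,bins=np.arange(h.min(),h.max()+.002,.002))
        # peaks: plate & head 20 mm apart
        sc=[hist[i]*0+hist[i:i+3].sum() if 1 else 0 for i in range(len(hist))]
        pk=[i for i in range(len(sc))]; pl=int(np.argmax(sc)); hp=e[pl]+.003
        cand=h[(np.abs(h-hp-.02)<.004)]; cand2=h[(np.abs(h-hp+.02)<.004)]
        top=np.median(cand) if len(cand)>len(cand2) else hp
        m=np.abs(h-top)<.0045
        uu,vv=u[m],v[m]; us=np.arange(uu.min()+.03,uu.max()-.02,.01); mid=[]
        for a in us:
            k=np.abs(uu-a)<.006
            if k.sum()>6: mid.append((a,(np.percentile(vv[k],3)+np.percentile(vv[k],97))/2))
        mid=np.array(mid); p=np.polyfit(mid[:,0],mid[:,1],1); r=mid[:,1]-np.polyval(p,mid[:,0]); g=np.abs(r)<.003
        p=np.polyfit(mid[g,0],mid[g,1],1); ps+=np.arctan(p[0])
    Q=P[m]; A=np.linalg.lstsq(np.c_[Q[:,:2]-Q[:,:2].mean(0),np.ones(len(Q))],Q[:,2],rcond=None)[0]
    print(tag,'plate/head h',np.round([hp,top],4),'n',m.sum(),'yaw',np.degrees(ps),'slope',np.degrees(np.arctan(np.hypot(A[0],A[1]))),'dir',np.degrees(np.arctan2(A[1],A[0])))
    print('  u',uu.min(),uu.max(),'width',np.ptp(vv),'v fit at .65,.75',np.polyval(p,[.65,.75]), 'nose x,y,z', Q[np.argmin(uu)])
    # profile of height above head plane along the centre line
    k=np.abs(v-np.polyval(p,u))<.008
    for a in np.arange(uu.min()-.01,uu.max()+.02,.004):
        j=k&(np.abs(u-a)<.002)
        if j.sum(): print('  %.3f:%.1f'%((a-uu.min())/np.cos(th),1000*(np.median(h[j])-top)),end='')
    print()
if __name__=='__main__':
    for n in('top','scene'): fitrail(None,np.load(f'pics/dock_{n}.npy'),n)
E
python3 rail.py
```

```text
top plate/head h [-0.1791 -0.1587] n 681 yaw 1.8023288860783557 slope 25.09555110810419 dir 0.45864621626273006
  u 0.5889921293687476 0.7702709657317686 width 0.03408369120569768 v fit at .65,.75 [0.1565338  0.15653381] nose x,y,z [0.58366868 0.17844108 0.10278087]
  -0.002:4.8  0.002:-1.0  0.007:0.7  0.011:0.0  0.015:-0.1  0.020:1.8  0.024:1.7  0.029:0.4  0.033:1.1  0.038:-0.4  0.042:-1.4  0.046:-0.4  0.051:0.2  0.055:0.6  0.060:-1.7  0.064:1.1  0.068:-0.7  0.073:0.8  0.077:0.7  0.082:0.1  0.086:-1.3  0.090:-0.8  0.095:-1.9  0.099:1.6  0.104:0.9  0.108:5.2  0.113:6.6  0.117:5.4  0.121:4.1  0.126:1.2  0.130:2.1  0.135:0.1  0.139:1.6  0.143:26.3  0.148:33.9  0.152:28.4  0.157:29.2  0.161:23.0  0.166:15.9  0.170:5.9  0.174:-0.6  0.179:1.3  0.183:0.1  0.188:1.4  0.192:1.7  0.196:0.9  0.201:-2.2  0.205:-16.1  0.210:-18.6  0.214:-20.1
scene plate/head h [-0.1734 -0.1539] n 451 yaw -0.02518822811603328 slope 25.108892916210362 dir 4.161376600202651
  u 0.5804609525651918 0.7630188062444335 width 0.03932701171962569 v fit at .65,.75 [0.17661055 0.17661055] nose x,y,z [0.58054398 0.18873907 0.09691902]
  0.002:-2.6  0.007:-1.2  0.011:-0.6  0.015:0.4  0.020:-9.8  0.024:-2.0  0.029:-12.9  0.033:-0.4  0.038:-0.5  0.042:-1.5  0.046:-1.2  0.051:-14.2  0.055:-0.7  0.060:-0.6  0.064:-0.8  0.068:-1.6  0.073:-3.4  0.077:-12.3  0.082:-0.6  0.086:-2.2  0.090:-0.2  0.095:-14.9  0.099:-7.9  0.104:-16.5  0.108:1.5  0.113:-10.1  0.117:3.6  0.121:1.8  0.126:0.3  0.130:-7.4  0.135:-0.6  0.139:-16.4  0.143:27.0  0.148:28.4  0.152:29.1  0.157:-5.2  0.161:18.1  0.166:11.1  0.170:1.2  0.174:-6.8  0.179:-14.3  0.183:-13.6  0.188:-10.6  0.192:-15.1  0.196:-72.1  0.201:-8.0  0.205:-15.6  0.210:-19.5  0.214:-20.2
```

```bash
python3 -m pendant '[{"tx":12,"ty":-20,"tz":10},{"tx":26,"ty":-36,"tz":12,"az":-30},{"tx":28,"ty":-42,"tz":12,"az":-60},{"tx":28,"ty":-48,"tz":12,"az":-90},{"tx":28,"ty":-54,"tz":12,"az":-120},{"tx":28,"ty":-60,"tz":12,"az":-123},{"tx":28,"ty":-66,"tz":12,"az":-123},{"tx":28,"ty":-72,"tz":12,"az":-123},{"tx":28,"ty":-72,"tz":12,"az":-123},{"tx":28,"ty":-72,"tz":12,"az":-123}]'
```

```text
invalid input at $[0]: expected keys jaw, tx, ty, tz, ax, ay, az
```

```bash
python3 -m pendant '[{"jaw":1,"tx":4,"ty":-4,"tz":6,"ax":0,"ay":0,"az":0},{"jaw":1,"tx":8,"ty":-8,"tz":12,"ax":0,"ay":0,"az":5},{"jaw":1,"tx":13,"ty":-12,"tz":13,"ax":0,"ay":0,"az":10},{"jaw":1,"tx":17,"ty":-16,"tz":13,"ax":0,"ay":0,"az":15},{"jaw":1,"tx":21,"ty":-20,"tz":13,"ax":0,"ay":0,"az":22},{"jaw":1,"tx":25,"ty":-24,"tz":13,"ax":0,"ay":0,"az":22},{"jaw":1,"tx":30,"ty":-28,"tz":13,"ax":0,"ay":0,"az":22},{"jaw":1,"tx":36,"ty":-32,"tz":13,"ax":0,"ay":0,"az":22},{"jaw":1,"tx":40,"ty":-36,"tz":13,"ax":0,"ay":0,"az":22},{"jaw":1,"tx":40,"ty":-36,"tz":13,"ax":0,"ay":0,"az":22}]'
python3 -m pendant '[{"jaw":1,"tx":0,"ty":0,"tz":0,"ax":0,"ay":0,"az":0},{"jaw":1,"tx":0,"ty":0,"tz":0,"ax":0,"ay":0,"az":0}]'
python3 - <<'E'
from h import *
from rail import fitrail
im=grab("wrist"); np.savez('pics/wr1.npz',**load('wrist')); cv2.imwrite('pics/w1.png',im['pixels'])
C=cloud(im).reshape(-1,3); fitrail(im,C[C[:,2]>.07],'wrist')
E
```

```text
clock: 1.4
position: [0.6235, 0.1678, 0.3597]
ee_rot: [-0.001, 0.007, 1.0, -0.001]
contact_force: [-0.4, -0.2, -0.1]
width: 0.0856
gripper_force: 0.0
clock: 1.65
position: [0.6199, 0.1721, 0.3616]
ee_rot: [-0.0, 0.005, 1.0, 0.001]
contact_force: [-0.3, 0.2, 0.3]
width: 0.0854
gripper_force: 0.0
wrist plate/head h [-0.1765 -0.156 ] n 3960 yaw 1.4641615814465856 slope 25.154768001526886 dir 1.669687502216716
  u 0.5829619647301796 0.7643477045467285 width 0.030522554334063118 v fit at .65,.75 [0.16266211 0.16266211] nose x,y,z [0.5785367  0.18058158 0.09878269]
  0.002:-1.6  0.007:-1.5  0.011:-0.7  0.015:-0.1  0.020:0.2  0.024:0.1  0.029:0.0  0.033:0.1  0.038:0.4  0.042:0.0  0.046:-0.2  0.051:-0.1  0.055:0.2  0.060:-0.0  0.064:-0.1  0.068:-0.1  0.073:0.2  0.077:0.1  0.082:0.0  0.086:0.0  0.090:0.1  0.095:0.1  0.099:0.2  0.104:0.2  0.108:3.8  0.113:5.6  0.117:5.4  0.121:3.4  0.126:1.2  0.130:-0.1  0.135:0.0  0.139:0.8  0.143:27.2  0.148:26.6  0.152:1.1  0.157:27.4  0.161:26.8  0.174:0.6  0.179:0.2  0.183:0.2  0.188:-0.2  0.192:-0.1  0.196:0.2  0.201:-0.9  0.214:-20.7
```

View pics/w1.png

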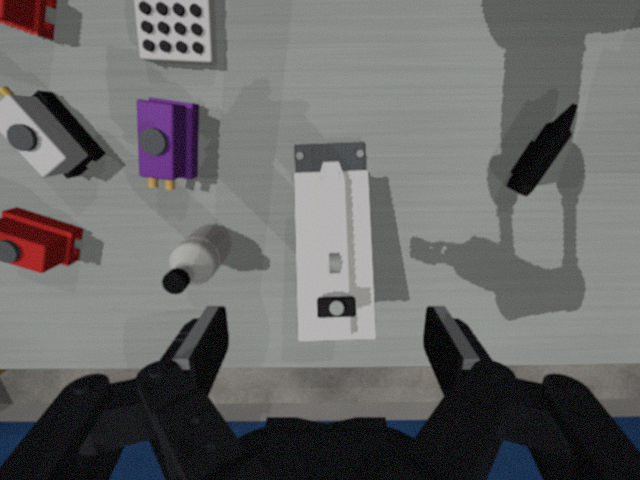

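The wrist view shows the rail running from its nose at (331,163) to the stop at (336,307), with the roller at (335,263). The module is at lower left, centre (40,135), with its stubs on the far left. Now I'll go above the module for a second look at it.

```bash
python3 -m pendant '[{"jaw":1,"tx":-1,"ty":-4,"tz":0,"ax":0,"ay":0,"az":-10},{"jaw":1,"tx":-2,"ty":-8,"tz":0,"ax":0,"ay":0,"az":-20},{"jaw":1,"tx":-3,"ty":-12,"tz":0,"ax":0,"ay":0,"az":-30},{"jaw":1,"tx":-4,"ty":-16,"tz":0,"ax":0,"ay":0,"az":-40},{"jaw":1,"tx":-5,"ty":-20,"tz":0,"ax":0,"ay":0,"az":-50},{"jaw":1,"tx":-6,"ty":-24,"tz":0,"ax":0,"ay":0,"az":-60},{"jaw":1,"tx":-7,"ty":-28,"tz":0,"ax":0,"ay":0,"az":-70},{"jaw":1,"tx":-7.5,"ty":-32,"tz":0,"ax":0,"ay":0,"az":-80},{"jaw":1,"tx":-7.5,"ty":-37,"tz":-2,"ax":0,"ay":0,"az":-90},{"jaw":1,"tx":-7.5,"ty":-37,"tz":-4,"ax":0,"ay":0,"az":-100}]'
python3 -m pendant '[{"jaw":1,"tx":0,"ty":0,"tz":-2,"ax":0,"ay":0,"az":-10},{"jaw":1,"tx":0,"ty":0,"tz":-4,"ax":0,"ay":0,"az":-20},{"jaw":1,"tx":0,"ty":0,"tz":-5,"ax":0,"ay":0,"az":-30},{"jaw":1,"tx":0,"ty":0,"tz":-5,"ax":0,"ay":0,"az":-40},{"jaw":1,"tx":0,"ty":0,"tz":-5,"ax":0,"ay":0,"az":-46},{"jaw":1,"tx":0,"ty":0,"tz":-5,"ax":0,"ay":0,"az":-46},{"jaw":1,"tx":0,"ty":0,"tz":-5,"ax":0,"ay":0,"az":-46}]'
python3 - <<'E'
from h import *
s=manip.get_state(); print(s['qpos'],R.from_quat(np.roll(s['ee_rot'],-1)).as_matrix()[:,1])
im=grab("wrist"); np.savez('pics/wr2.npz',**load('wrist')); cv2.imwrite('pics/w2.png',im['pixels'])
for n in('wr1','wr2'):
    im=load(n); C=cloud(im).reshape(-1,3)
    P=C[(np.hypot(C[:,0]-.546,C[:,1]+.197)<.062)]
    for lo,hi in((.066,.0745),(.02,.031),(.076,.085)):
        m=(P[:,2]>lo)&(P[:,2]<hi); Q=P[m]
        if len(Q)>10: print(n,len(Q),np.median(Q[:,2]),cv2.minAreaRect((Q[:,:2]*1000).astype(np.float32)))
E
```

```text
clock: 2.95
position: [0.5459, -0.2007, 0.3214]
ee_rot: [0.001, 0.772, 0.636, -0.0]
contact_force: [-0.6, 0.2, 0.2]
width: 0.0851
gripper_force: 0.0
clock: 3.82
position: [0.5461, -0.1981, 0.2719]
ee_rot: [0.0, 0.957, 0.289, 0.0]
contact_force: [0.4, -0.4, -0.1]
width: 0.0854
gripper_force: 0.0
[-4.67865259e-01  2.65268330e-01  1.42003750e+00  1.25101528e-04
  1.45553291e+00  5.17501989e-01] [ 5.52544891e-01 -8.33482928e-01  5.93709775e-04]
wr1 2029 0.07024228748654404 ((548.4375610351562, -193.021484375), (92.25749969482422, 46.00704574584961), 34.67876434326172)
wr1 924 0.025249291812170338 ((547.9418334960938, -192.9564971923828), (101.17847442626953, 57.50291442871094), 34.10301971435547)
wr1 579 0.07816108278125544 ((548.225341796875, -193.1769561767578), (32.87662887573242, 30.075666427612305), 89.34954071044922)
wr2 2975 0.07030495018673849 ((549.1552734375, -193.2091064453125), (90.7249984741211, 43.59676742553711), 34.317020416259766)
wr2 733 0.02535282521001936 ((548.8493041992188, -193.61550903320312), (100.017578125, 56.09114456176758), 34.20410919189453)
wr2 767 0.07832420057196215 ((548.7494506835938, -193.76840209960938), (31.483484268188477, 30.038137435913086), 32.6085090637207)
```

View pics/w2.png

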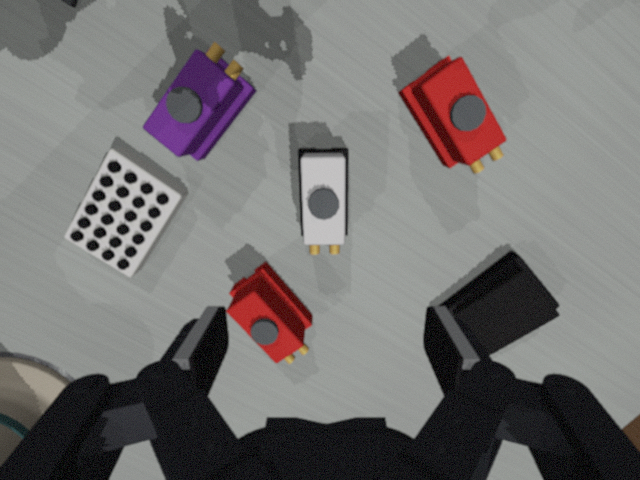

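The module is at (323,200), right between the finger lines, with its stubs to the rear at (325,248). The red decoys are clear of the approach. Both views put it at (0.549, -0.1935), yaw 34.3°, top at 70 mm. Descending to grip.

```bash
python3 -m pendant '[{"jaw":1,"tx":0.27,"ty":0.45,"tz":-5,"ax":0,"ay":0,"az":0.8},{"jaw":1,"tx":0.27,"ty":0.45,"tz":-10,"ax":0,"ay":0,"az":0.8},{"jaw":1,"tx":0.27,"ty":0.45,"tz":-15,"ax":0,"ay":0,"az":0.8},{"jaw":1,"tx":0.27,"ty":0.45,"tz":-19,"ax":0,"ay":0,"az":0.8},{"jaw":1,"tx":0.27,"ty":0.45,"tz":-22,"ax":0,"ay":0,"az":0.8},{"jaw":1,"tx":0.27,"ty":0.45,"tz":-24,"ax":0,"ay":0,"az":0.8},{"jaw":1,"tx":0.27,"ty":0.45,"tz":-24,"ax":0,"ay":0,"az":0.8},{"jaw":1,"tx":0.27,"ty":0.45,"tz":-24,"ax":0,"ay":0,"az":0.8}]'
python3 -m pendant '[{"jaw":-1,"tx":0,"ty":0,"tz":0,"ax":0,"ay":0,"az":0},{"jaw":-1,"tx":0,"ty":0,"tz":0,"ax":0,"ay":0,"az":0},{"jaw":-1,"tx":0,"ty":0,"tz":0,"ax":0,"ay":0,"az":0},{"jaw":-1,"tx":0,"ty":0,"tz":0,"ax":0,"ay":0,"az":0},{"jaw":-1,"tx":0,"ty":0,"tz":0,"ax":0,"ay":0,"az":0},{"jaw":-1,"tx":0,"ty":0,"tz":0,"ax":0,"ay":0,"az":0},{"jaw":-1,"tx":0,"ty":0,"tz":0,"ax":0,"ay":0,"az":0},{"jaw":-1,"tx":0,"ty":0,"tz":0,"ax":0,"ay":0,"az":0}]' 90
```

```text
clock: 4.88
position: [0.5496, -0.195, 0.0322]
ee_rot: [0.001, 0.956, 0.294, 0.001]
contact_force: [0.1, -0.3, 0.9]
width: 0.0856
gripper_force: 0.0
clock: 5.88
position: [0.5494, -0.1948, 0.0324]
ee_rot: [0.0, 0.956, 0.294, 0.001]
contact_force: [-1.0, 1.3, 6.3]
width: 0.0428
gripper_force: 92.6
```

```bash
cat > goal.py <<'E'
from h import *
PSI,TH=np.radians(1.5),np.radians(25)
NOSE=np.array([.579,.1775,.0997])
RR=R.from_euler('z',PSI)*R.from_euler('y',-TH); M=RR.as_matrix()
RT=R.from_matrix(np.c_[M[:,0],-M[:,1],-M[:,2]])
TC=np.array([0,0,.0324])   # TCP in module frame
def delta(xr,z=-.0145,y=0,s=None):
    s=s or manip.get_state(); p=NOSE+M@(np.array([xr,y,z])+TC)
    rc=R.from_quat(np.roll(s['ee_rot'],-1))
    return 100*(p-s['position']), (RT*rc.inv()).as_rotvec(degrees=True), p
if __name__=='__main__':
    import sys
    s=manip.get_state(); pr=M.T@(s['position']-NOSE)-TC
    print('now rail coords mm',np.round(pr*1000,1),'F rail',np.round(M.T@s['contact_force'],1),'q',np.round(s['qpos'],2),'w',s['width'],s['clock'])
    for a in sys.argv[1:]: print(a,*[np.round(v,2) for v in delta(float(a),s=s)])
E
python3 -m pendant '[{"jaw":-1,"tx":0,"ty":0,"tz":1,"ax":0,"ay":0,"az":0},{"jaw":-1,"tx":0,"ty":0,"tz":4,"ax":0,"ay":0,"az":0},{"jaw":-1,"tx":0,"ty":0,"tz":9,"ax":0,"ay":0,"az":0},{"jaw":-1,"tx":0,"ty":0,"tz":14,"ax":0,"ay":0,"az":0},{"jaw":-1,"tx":0,"ty":0,"tz":19,"ax":0,"ay":0,"az":0},{"jaw":-1,"tx":0,"ty":0,"tz":23,"ax":0,"ay":0,"az":0},{"jaw":-1,"tx":0,"ty":0,"tz":23,"ax":0,"ay":0,"az":0}]'
python3 goal.py -0.1
```

```text
clock: 6.75
position: [0.5502, -0.1954, 0.2646]
ee_rot: [0.003, 0.956, 0.294, 0.003]
contact_force: [0.1, 0.0, -4.3]
width: 0.0431
gripper_force: 92.6
now rail coords mm [  34.8 -372.1  133.4] F rail [-1.8  0.  -3.9] q [-0.46  0.27  1.43 -0.    1.43  0.51] w 0.04313584192462432 6.75
-0.1 [ -6.94  37.04 -19.1 ] [  8.04 -23.82 -32.08] [0.48 0.17 0.07]
```

```bash
python3 -m pendant '[{"jaw":-1,"tx":-1,"ty":4,"tz":0,"ax":1,"ay":-3,"az":-4},{"jaw":-1,"tx":-2,"ty":9,"tz":0,"ax":2.7,"ay":-7.9,"az":-10.7},{"jaw":-1,"tx":-3,"ty":14,"tz":0,"ax":4.5,"ay":-13.3,"az":-18},{"jaw":-1,"tx":-4,"ty":19,"tz":0,"ax":6.2,"ay":-18.5,"az":-25},{"jaw":-1,"tx":-5,"ty":24,"tz":0,"ax":8,"ay":-23.8,"az":-32.1},{"jaw":-1,"tx":-6,"ty":29,"tz":0,"ax":8,"ay":-23.8,"az":-32.1},{"jaw":-1,"tx":-7,"ty":34,"tz":-3,"ax":8,"ay":-23.8,"az":-32.1},{"jaw":-1,"tx":-7,"ty":37,"tz":-6,"ax":8,"ay":-23.8,"az":-32.1},{"jaw":-1,"tx":-7,"ty":37,"tz":-9,"ax":8,"ay":-23.8,"az":-32.1},{"jaw":-1,"tx":-7,"ty":37,"tz":-12,"ax":8,"ay":-23.8,"az":-32.1}]'
python3 -m pendant '[{"jaw":-1,"tx":0,"ty":0,"tz":-4,"ax":0,"ay":0,"az":0},{"jaw":-1,"tx":0,"ty":0,"tz":-7,"ax":0,"ay":0,"az":0},{"jaw":-1,"tx":0,"ty":0,"tz":-7,"ax":0,"ay":0,"az":0},{"jaw":-1,"tx":0,"ty":0,"tz":-7,"ax":0,"ay":0,"az":0}]'
python3 goal.py -0.1 -0.065
python3 - <<'E'
from h import *
out=[]
for n in('scene','top','wrist'):
    im=grab(n); np.savez(f'pics/{n}_st.npz',**load(n))
b=load('scene')['pixels'][150:330,300:540]; cv2.imwrite('pics/st.png',np.hstack([cv2.resize(b,(480,360)),cv2.resize(load('wrist')['pixels'],(320,240))[:].copy() if 0 else cv2.copyMakeBorder(cv2.resize(load('wrist')['pixels'],(320,240)),0,120,0,0,cv2.BORDER_CONSTANT)]))
E
```

```text
clock: 8.0
position: [0.4757, 0.1753, 0.1375]
ee_rot: [-0.005, 0.977, 0.014, 0.211]
contact_force: [1.1, -0.4, -3.7]
width: 0.0428
gripper_force: 93.5
clock: 8.5
position: [0.4787, 0.1753, 0.0713]
ee_rot: [-0.005, 0.977, 0.013, 0.214]
contact_force: [-0.1, 0.0, -3.3]
width: 0.0428
gripper_force: 92.9
now rail coords mm [-102.9    0.4  -15.8] F rail [-1.5  0.  -3. ] q [ 0.29  0.2   2.21 -0.32  0.33  2.11] w 0.04276672703843393 8.5
-0.1 [ 0.21 -0.03  0.24] [-0.28 -0.27 -0.13] [0.48 0.17 0.07]
-0.065 [3.38 0.05 1.72] [-0.28 -0.27 -0.13] [0.51 0.18 0.09]
```

View pics/st.png

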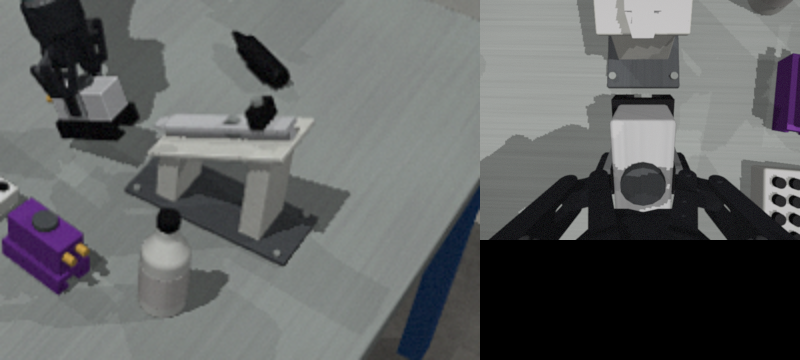

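The crop shows the module held level with the rail just below its nose, front towards the dock. The wrist view has the nose at about (645,35) and the module at (643,140). I'll measure both in this one wrist view.

```bash
cat > rel.py <<'E'
from goal import *
def rel(im):
    C=(cloud(im).reshape(-1,3)-NOSE)@M; g=im['pixels'].reshape(-1,3).mean(1)
    s=manip.get_state(); pr=M.T@(s['position']-NOSE)-TC; D=C-pr
    for nm,lo,hi in(('blocktop',.066,.0745),('captop',.0765,.083),('shoetop',.022,.030)):
        m=(D[:,2]>lo)&(D[:,2]<hi)&(np.abs(D[:,0])<.053)&(np.abs(D[:,1])<.033)
        if nm=='blocktop': m&=(g>90)
        Q=D[m]
        if nm=='shoetop': Q=Q[Q[:,0]>.047]
        if len(Q)<20: continue
        A=np.linalg.lstsq(np.c_[Q[:,:2]-Q[:,:2].mean(0),np.ones(len(Q))],Q[:,2],rcond=None)[0]
        r=cv2.minAreaRect((Q[:,:2]*1000).astype(np.float32))
        print(nm,len(Q),'x %.1f..%.1f y %.1f..%.1f z %.1f'%tuple(1000*np.array([*np.percentile(Q[:,0],[1,99]),*np.percentile(Q[:,1],[1,99]),np.median(Q[:,2])])),'tilt dz/dx,dz/dy deg',np.round(np.degrees(A[:2]),2),'rect',np.round(r[0],1),np.round(r[1],1),round(r[2],1))
    m=(np.abs(C[:,2])<.004)&(np.abs(C[:,1])<.03)&(C[:,0]>-.005)&(C[:,0]<.1)&(C[:,0]>pr[0]+.055); Q=C[m]
    for a,b in((-.005,.008),(.02,.04),(.04,.06),(.06,.08),(.08,.1)):
        q=Q[(Q[:,0]>a)&(Q[:,0]<b)]
        if len(q)>10: print('rail',a,len(q),'y %.1f..%.1f z %.1f  xmin %.1f'%(*np.percentile(q[:,1],[1,99])*1000,np.median(q[:,2])*1000,q[:,0].min()*1000))
if __name__=='__main__':
    import sys; rel(load(sys.argv[1]) if len(sys.argv)>1 else grab('wrist'))
E
python3 rel.py wrist_st
```

```text
blocktop 16044 x -26.8..46.1 y -22.8..20.7 z 70.7 tilt dz/dx,dz/dy deg [-0.55  0.29] rect [ 8.4 -1.2] [76.3 55.2] 0.6
captop 6553 x -14.2..15.5 y -31.4..31.1 z 78.9 tilt dz/dx,dz/dy deg [0.55 0.3 ] rect [0.4 1.2] [65.5 32.7] 83.9
shoetop 1058 x 47.0..50.2 y -28.0..26.6 z 25.6 tilt dz/dx,dz/dy deg [-23.7    0.39] rect [48.7 -0.7] [ 3.4 55.9] 0.0
rail -0.005 1146 y -10.6..10.6 z -1.5  xmin -0.9
rail 0.02 1478 y -14.8..14.8 z 0.2  xmin 20.0
```

```bash
python3 -m pendant '[{"jaw":-1,"tx":1,"ty":0.06,"tz":0.6,"ax":-0.3,"ay":-0.5,"az":-0.1},{"jaw":-1,"tx":2.2,"ty":0.1,"tz":1.17,"ax":-0.3,"ay":-0.5,"az":-0.1},{"jaw":-1,"tx":3.3,"ty":0.13,"tz":1.68,"ax":-0.3,"ay":-0.5,"az":-0.1},{"jaw":-1,"tx":4.3,"ty":0.17,"tz":2.15,"ax":-0.3,"ay":-0.5,"az":-0.1},{"jaw":-1,"tx":4.3,"ty":0.17,"tz":2.15,"ax":-0.3,"ay":-0.5,"az":-0.1},{"jaw":-1,"tx":4.3,"ty":0.17,"tz":2.15,"ax":-0.3,"ay":-0.5,"az":-0.1}]'
python3 goal.py -0.03 0 ; python3 rel.py
```

```text
clock: 9.4
position: [0.5212, 0.1767, 0.0923]
ee_rot: [-0.002, 0.976, 0.013, 0.218]
contact_force: [-0.6, -0.4, -4.1]
width: 0.043
gripper_force: 93.0
now rail coords mm [-55.5   0.7 -14.7] F rail [-2.3 -0.4 -3.4] q [ 0.27  0.21  2.11 -0.26  0.41  2.03] w 0.04298042149402661 9.4
-0.03 [ 2.31 -0.01  1.1 ] [ 0.05  0.17 -0.01] [0.54 0.18 0.1 ]
0 [5.03 0.06 2.37] [ 0.05  0.17 -0.01] [0.57 0.18 0.12]
blocktop 15920 x -26.8..46.3 y -22.3..20.5 z 70.9 tilt dz/dx,dz/dy deg [-0.34 -0.  ] rect [8.5 1.8] [76.5 61.2] 0.2
captop 6575 x -14.1..15.7 y -31.1..30.9 z 79.0 tilt dz/dx,dz/dy deg [0.62 0.02] rect [ 0.4 -1.3] [33.3 65.6] 6.7
shoetop 1162 x 47.0..50.6 y -28.1..26.7 z 25.9 tilt dz/dx,dz/dy deg [-2.341e+01  2.000e-02] rect [48.8 -0.7] [ 3.7 55.9] 0.1
rail -0.005 806 y -10.6..10.3 z -1.6  xmin -0.7
rail 0.02 3342 y -14.8..14.6 z 0.2  xmin 20.0
rail 0.04 3722 y -14.9..14.6 z 0.2  xmin 40.0
rail 0.06 2724 y -14.8..14.7 z 0.1  xmin 60.0
```

```bash
python3 -m pendant '[{"jaw":-1,"tx":0.6,"ty":0.02,"tz":0.28,"ax":0,"ay":0,"az":0},{"jaw":-1,"tx":1.27,"ty":0.03,"tz":0.59,"ax":0,"ay":0,"az":0},{"jaw":-1,"tx":1.9,"ty":0.05,"tz":0.89,"ax":0,"ay":0,"az":0},{"jaw":-1,"tx":2.54,"ty":0.07,"tz":1.18,"ax":0,"ay":0,"az":0},{"jaw":-1,"tx":3.17,"ty":0.08,"tz":1.48,"ax":0,"ay":0,"az":0},{"jaw":-1,"tx":3.17,"ty":0.08,"tz":1.48,"ax":0,"ay":0,"az":0}]'
python3 goal.py 0.05 0.104 ; python3 rel.py
```

```text
clock: 10.2
position: [0.5546, 0.1779, 0.1081]
ee_rot: [-0.003, 0.976, 0.013, 0.219]
contact_force: [-0.2, 0.1, -3.2]
width: 0.0428
gripper_force: 93.0
now rail coords mm [-18.6   1.  -14.4] F rail [-1.5  0.1 -2.8] q [ 0.25  0.23  2.03 -0.21  0.46  1.97] w 0.04277162940174303 10.2
0.05 [6.22 0.06 2.89] [-0.01  0.34 -0.02] [0.62 0.18 0.14]
0.104 [11.11  0.19  5.17] [-0.01  0.34 -0.02] [0.67 0.18 0.16]
blocktop 15906 x -26.1..46.8 y -22.2..20.5 z 71.0 tilt dz/dx,dz/dy deg [-0.19  0.09] rect [9.1 2. ] [60.5 76.5] 90.0
captop 6593 x -13.6..16.3 y -31.1..30.8 z 79.0 tilt dz/dx,dz/dy deg [0.75 0.03] rect [1.1 1.2] [65.5 32.7] 83.6
shoetop 1400 x 47.0..51.3 y -28.1..26.7 z 26.1 tilt dz/dx,dz/dy deg [-23.22   0.07] rect [49.2 -0.6] [ 4.4 56. ] 0.0
rail 0.02 599 y -15.0..14.8 z 0.1  xmin 35.6
rail 0.04 2952 y -14.8..14.7 z 0.1  xmin 40.0
rail 0.06 3349 y -14.7..14.6 z 0.2  xmin 60.1
rail 0.08 3781 y -14.8..14.7 z 0.2  xmin 80.1
```

It's on the rail head with no contact load. Next I'll slide it to just short of the roller.

```bash
python3 -m pendant '[{"jaw":-1,"tx":0.9,"ty":0.01,"tz":0.42,"ax":0,"ay":0,"az":0},{"jaw":-1,"tx":1.8,"ty":0.02,"tz":0.84,"ax":0,"ay":0,"az":0},{"jaw":-1,"tx":2.7,"ty":0.03,"tz":1.26,"ax":0,"ay":0,"az":0},{"jaw":-1,"tx":3.6,"ty":0.04,"tz":1.68,"ax":0,"ay":0,"az":0},{"jaw":-1,"tx":4.5,"ty":0.05,"tz":2.1,"ax":0,"ay":0,"az":0},{"jaw":-1,"tx":5.4,"ty":0.06,"tz":2.52,"ax":0,"ay":0,"az":0},{"jaw":-1,"tx":6.2,"ty":0.07,"tz":2.89,"ax":0,"ay":0,"az":0},{"jaw":-1,"tx":6.2,"ty":0.07,"tz":2.89,"ax":0,"ay":0,"az":0}]'
python3 goal.py 0.104 ; python3 rel.py
```

```text
clock: 11.25
position: [0.6167, 0.1786, 0.1371]
ee_rot: [-0.003, 0.976, 0.013, 0.219]
contact_force: [-0.2, -0.3, -4.4]
width: 0.0434
gripper_force: 93.0
now rail coords mm [ 50.    0.1 -14.4] F rail [-2.1 -0.3 -3.9] q [ 0.22  0.27  1.87 -0.15  0.57  1.88] w 0.043365316866270584 11.25
0.104 [4.9  0.12 2.28] [-0.    0.34 -0.01] [0.67 0.18 0.16]
blocktop 15931 x -25.9..47.1 y -22.2..20.7 z 71.1 tilt dz/dx,dz/dy deg [-0.18  0.06] rect [9.2 1.9] [76.7 60.5] 0.3
captop 6569 x -13.3..16.4 y -31.1..30.8 z 79.1 tilt dz/dx,dz/dy deg [0.67 0.12] rect [1.6 1.4] [65.5 33.3] 82.8
shoetop 1479 x 47.0..51.5 y -27.9..26.7 z 26.2 tilt dz/dx,dz/dy deg [-23.37  -0.05] rect [49.3 -0.6] [56.   4.6] 90.0
```

```bash
python3 -m pendant '[{"jaw":-1,"tx":0.54,"ty":0.03,"tz":0.25,"ax":0,"ay":0,"az":0},{"jaw":-1,"tx":1.09,"ty":0.05,"tz":0.51,"ax":0,"ay":0,"az":0},{"jaw":-1,"tx":1.63,"ty":0.07,"tz":0.76,"ax":0,"ay":0,"az":0},{"jaw":-1,"tx":2.18,"ty":0.09,"tz":1.01,"ax":0,"ay":0,"az":0},{"jaw":-1,"tx":2.72,"ty":0.1,"tz":1.27,"ax":0,"ay":0,"az":0},{"jaw":-1,"tx":3.26,"ty":0.12,"tz":1.52,"ax":0,"ay":0,"az":0},{"jaw":-1,"tx":3.72,"ty":0.13,"tz":1.73,"ax":0,"ay":0,"az":0},{"jaw":-1,"tx":4.08,"ty":0.14,"tz":1.9,"ax":0,"ay":0,"az":0},{"jaw":-1,"tx":4.08,"ty":0.14,"tz":1.9,"ax":0,"ay":0,"az":0}]'
python3 goal.py 0.104
```

```text
clock: 12.42
position: [0.6587, 0.1803, 0.1568]
ee_rot: [-0.003, 0.975, 0.013, 0.221]
contact_force: [3.1, -1.1, 2.6]
width: 0.0432
gripper_force: 93.6
now rail coords mm [ 96.4   0.7 -14.3] F rail [ 3.9 -1.2  1.1] q [ 0.21  0.3   1.77 -0.13  0.64  1.84] w 0.04318474256333834 12.425
0.104 [ 0.7  -0.05  0.3 ] [-0.04  0.52 -0.04] [0.67 0.18 0.16]
```

```bash
python3 -m pendant '[{"jaw":-1,"tx":0.18,"ty":0,"tz":0.08,"ax":0,"ay":0,"az":0},{"jaw":-1,"tx":0.36,"ty":0,"tz":0.17,"ax":0,"ay":0,"az":0},{"jaw":-1,"tx":0.54,"ty":0,"tz":0.25,"ax":0,"ay":0,"az":0},{"jaw":-1,"tx":0.54,"ty":0,"tz":0.25,"ax":0,"ay":0,"az":0}]'
python3 goal.py 0.104
python3 -m pendant '[{"jaw":-1,"tx":0.18,"ty":0,"tz":0.08,"ax":0,"ay":0,"az":0},{"jaw":-1,"tx":0.27,"ty":0,"tz":0.13,"ax":0,"ay":0,"az":0},{"jaw":-1,"tx":0.27,"ty":0,"tz":0.13,"ax":0,"ay":0,"az":0}]'
python3 goal.py 0.104; python3 rel.py
```

```text
clock: 12.92
position: [0.6608, 0.1801, 0.1568]
ee_rot: [-0.003, 0.976, 0.013, 0.217]
contact_force: [1.2, 1.8, -1.6]
width: 0.043
gripper_force: 93.6
now rail coords mm [ 98.3   0.4 -15.2] F rail [ 0.4  1.8 -1.9] q [ 0.2   0.3   1.76 -0.12  0.65  1.83] w 0.0429871357876616 12.925
0.104 [ 0.48 -0.03  0.3 ] [ 0.02  0.11 -0.03] [0.67 0.18 0.16]
clock: 13.3
position: [0.6638, 0.1796, 0.1585]
ee_rot: [-0.002, 0.976, 0.013, 0.218]
contact_force: [0.6, -0.6, -3.6]
width: 0.0432
gripper_force: 93.6
now rail coords mm [ 1.017e+02 -1.000e-01 -1.500e+01] F rail [-1.  -0.6 -3.5] q [ 0.2   0.3   1.75 -0.12  0.66  1.83] w 0.043192622043824035 13.3
0.104 [0.19 0.01 0.14] [ 0.04  0.15 -0.02] [0.67 0.18 0.16]
blocktop 15911 x -27.1..45.8 y -22.4..20.6 z 70.8 tilt dz/dx,dz/dy deg [-0.38  0.01] rect [7.8 1.7] [77.2 60.5] 0.0
captop 6545 x -14.4..15.3 y -31.2..31.0 z 78.8 tilt dz/dx,dz/dy deg [0.8  0.06] rect [ 0.2 -0.9] [32.4 65.8] 4.9
shoetop 446 x 47.0..50.1 y -28.5..26.9 z 25.9 tilt dz/dx,dz/dy deg [-21.74   0.13] rect [48.5 -0.8] [ 3.2 55.8] 0.1
```

```bash
python3 -m pendant '[{"jaw":-1,"tx":0.14,"ty":0,"tz":0.06,"ax":0,"ay":0,"az":0},{"jaw":-1,"tx":0.27,"ty":0,"tz":0.13,"ax":0,"ay":0,"az":0},{"jaw":-1,"tx":0.27,"ty":0,"tz":0.13,"ax":0,"ay":0,"az":0}]'
python3 goal.py
python3 -m pendant '[{"jaw":-1,"tx":0.14,"ty":0,"tz":0.06,"ax":0,"ay":0,"az":0},{"jaw":-1,"tx":0.27,"ty":0,"tz":0.13,"ax":0,"ay":0,"az":0},{"jaw":-1,"tx":0.27,"ty":0,"tz":0.13,"ax":0,"ay":0,"az":0}]'
python3 goal.py; python3 rel.py
```

```text
clock: 13.72
position: [0.665, 0.1797, 0.1593]
ee_rot: [-0.002, 0.976, 0.013, 0.216]
contact_force: [-5.0, 0.7, -3.5]
width: 0.0428
gripper_force: 93.6
now rail coords mm [ 1.031e+02 -1.000e-01 -1.480e+01] F rail [-6.   0.8 -1.1] q [ 0.2   0.31  1.74 -0.12  0.67  1.83] w 0.04282221114675718 13.725
clock: 14.1
position: [0.6651, 0.1796, 0.1591]
ee_rot: [-0.002, 0.977, 0.013, 0.214]
contact_force: [-11.0, 1.4, -2.5]
width: 0.0429
gripper_force: 93.8
now rail coords mm [103.2  -0.2 -15. ] F rail [-11.    1.7   2.4] q [ 0.2   0.31  1.74 -0.12  0.67  1.82] w 0.0428922499955877 14.1
blocktop 15888 x -26.6..46.3 y -22.3..20.7 z 70.7 tilt dz/dx,dz/dy deg [-0.84 -0.03] rect [8.8 2. ] [60.7 76. ] 89.7
captop 6570 x -14.0..15.9 y -31.2..31.1 z 79.0 tilt dz/dx,dz/dy deg [0.24 0.15] rect [0.8 1.3] [65.6 32.8] 83.5
shoetop 226 x 47.0..50.2 y -28.5..27.1 z 25.5 tilt dz/dx,dz/dy deg [-20.    -0.02] rect [48.6 -0.8] [ 3.3 55.9] 0.1
```

It's at the stop at 103 mm, against a predicted 103.5, with 11 N pushing back. A gentle tug backwards will test the catch.

```bash
python3 -m pendant '[{"jaw":-1,"tx":-0.18,"ty":0,"tz":-0.08,"ax":0,"ay":0,"az":0},{"jaw":-1,"tx":-0.36,"ty":0,"tz":-0.17,"ax":0,"ay":0,"az":0},{"jaw":-1,"tx":-0.54,"ty":0,"tz":-0.25,"ax":0,"ay":0,"az":0},{"jaw":-1,"tx":-0.54,"ty":0,"tz":-0.25,"ax":0,"ay":0,"az":0}]'
python3 goal.py
python3 -m pendant '[{"jaw":-1,"tx":-0.1,"ty":0,"tz":-0.05,"ax":0,"ay":0,"az":0},{"jaw":-1,"tx":-0.2,"ty":0,"tz":-0.09,"ax":0,"ay":0,"az":0},{"jaw":-1,"tx":-0.2,"ty":0,"tz":-0.09,"ax":0,"ay":0,"az":0}]'
python3 goal.py
```

```text
clock: 14.65
position: [0.6648, 0.1799, 0.1596]
ee_rot: [-0.003, 0.976, 0.013, 0.219]
contact_force: [-1.3, 0.7, -4.5]
width: 0.0435
gripper_force: 93.3
now rail coords mm [ 1.031e+02  1.000e-01 -1.440e+01] F rail [-3.1  0.7 -3.6] q [ 0.2   0.3   1.75 -0.12  0.66  1.83] w 0.04346244383229353 14.65
clock: 15.02
position: [0.6631, 0.18, 0.1592]
ee_rot: [-0.003, 0.976, 0.013, 0.22]
contact_force: [-0.3, 0.3, -3.0]
width: 0.0431
gripper_force: 93.3
now rail coords mm [101.4   0.3 -14. ] F rail [-1.6  0.3 -2.6] q [ 0.2   0.3   1.75 -0.12  0.65  1.83] w 0.043085971321820925 15.025
```

```bash
python3 -m pendant '[{"jaw":-1,"tx":-0.1,"ty":0,"tz":-0.05,"ax":0,"ay":0,"az":0},{"jaw":-1,"tx":-0.2,"ty":0,"tz":-0.1,"ax":0,"ay":0,"az":0},{"jaw":-1,"tx":-0.2,"ty":0,"tz":-0.1,"ax":0,"ay":0,"az":0}]'
python3 goal.py
python3 -m pendant '[{"jaw":-1,"tx":-0.1,"ty":0,"tz":-0.05,"ax":0,"ay":0,"az":0},{"jaw":-1,"tx":-0.1,"ty":0,"tz":-0.05,"ax":0,"ay":0,"az":0}]'
python3 goal.py
```

```text
clock: 15.4
position: [0.6604, 0.1799, 0.1575]
ee_rot: [-0.003, 0.976, 0.013, 0.219]
contact_force: [0.8, 0.7, -4.2]
width: 0.0429
gripper_force: 93.3
now rail coords mm [ 98.2   0.3 -14.4] F rail [-1.   0.7 -4.1] q [ 0.21  0.3   1.76 -0.13  0.65  1.83] w 0.04285741031221945 15.4
clock: 15.65
position: [0.6598, 0.1799, 0.1574]
ee_rot: [-0.003, 0.976, 0.013, 0.219]
contact_force: [0.2, -0.1, -3.2]
width: 0.0426
gripper_force: 93.3
now rail coords mm [ 97.6   0.3 -14.3] F rail [-1.2 -0.1 -2.9] q [ 0.21  0.3   1.76 -0.13  0.65  1.83] w 0.04260159702757122 15.65
```

```bash
python3 rel.py; python3 -m pendant '[{"jaw":-1,"tx":-0.1,"ty":0,"tz":-0.05,"ax":0,"ay":0,"az":0},{"jaw":-1,"tx":-0.1,"ty":0,"tz":-0.05,"ax":0,"ay":0,"az":0}]'
python3 goal.py; python3 - <<'E'
from rel import *
im=grab('scene'); cv2.imwrite('pics/s2.png',cv2.resize(im['pixels'][170:290,340:500],(800,600),interpolation=cv2.INTER_CUBIC))
E
```

```text
blocktop 16000 x -27.0..46.0 y -22.4..20.7 z 71.0 tilt dz/dx,dz/dy deg [-0.21  0.02] rect [8.2 1.9] [76.4 60.1] 0.3
captop 6562 x -14.3..15.4 y -31.2..31.1 z 79.0 tilt dz/dx,dz/dy deg [0.89 0.13] rect [-0.1 -1.3] [33.6 65.7] 6.4
shoetop 1141 x 47.1..50.5 y -28.1..26.7 z 26.0 tilt dz/dx,dz/dy deg [-26.03  -0.09] rect [48.8 -0.7] [55.8  3.6] 90.0
clock: 15.95
position: [0.6592, 0.18, 0.1573]
ee_rot: [-0.003, 0.975, 0.013, 0.22]
contact_force: [0.3, -0.2, -1.0]
width: 0.0431
gripper_force: 93.2
now rail coords mm [ 97.    0.4 -14.1] F rail [-0.1 -0.2 -1. ] q [ 0.21  0.3   1.76 -0.13  0.65  1.83] w 0.04307647240134806 15.95
```

View pics/s2.png

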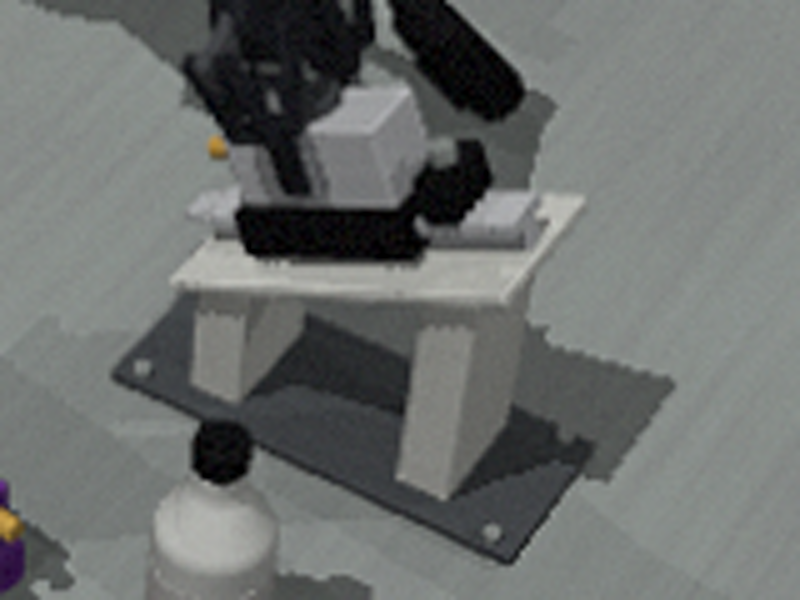

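The view shows the module on the rail, with its shoe at (235–425, 235) and front near the black stop at (455,185). I'll tug slightly more to find the resistance.

```bash
python3 -m pendant '[{"jaw":-1,"tx":-0.1,"ty":0,"tz":-0.05,"ax":0,"ay":0,"az":0},{"jaw":-1,"tx":-0.1,"ty":0,"tz":-0.05,"ax":0,"ay":0,"az":0}]'
python3 goal.py;  python3 -m pendant '[{"jaw":-1,"tx":-0.1,"ty":0,"tz":-0.05,"ax":0,"ay":0,"az":0},{"jaw":-1,"tx":-0.1,"ty":0,"tz":-0.05,"ax":0,"ay":0,"az":0}]'
python3 goal.py
```

```text
clock: 16.25
position: [0.6585, 0.18, 0.1572]
ee_rot: [-0.003, 0.975, 0.013, 0.22]
contact_force: [1.2, -0.3, 2.2]
width: 0.0429
gripper_force: 93.3
now rail coords mm [ 96.4   0.4 -13.9] F rail [ 2.  -0.3  1.5] q [ 0.21  0.3   1.77 -0.13  0.64  1.84] w 0.04286727845680323 16.25
clock: 16.5
position: [0.6576, 0.18, 0.1568]
ee_rot: [-0.003, 0.975, 0.013, 0.22]
contact_force: [1.4, -0.1, 4.1]
width: 0.0431
gripper_force: 93.5
now rail coords mm [ 95.4   0.5 -13.8] F rail [ 3.  -0.2  3.1] q [ 0.21  0.3   1.77 -0.13  0.64  1.84] w 0.04310478879780247 16.5
```

The resistance builds forward and up, so the roller is in the pocket. Pushing back to the stop, then releasing.

```bash
python3 -m pendant '[{"jaw":-1,"tx":0.2,"ty":0,"tz":0.09,"ax":0,"ay":0,"az":0},{"jaw":-1,"tx":0.4,"ty":0,"tz":0.19,"ax":0,"ay":0,"az":0},{"jaw":-1,"tx":0.6,"ty":0,"tz":0.28,"ax":0,"ay":0,"az":0},{"jaw":-1,"tx":0.78,"ty":0,"tz":0.36,"ax":0,"ay":0,"az":0},{"jaw":-1,"tx":0.78,"ty":0,"tz":0.36,"ax":0,"ay":0,"az":0},{"jaw":-1,"tx":0.78,"ty":0,"tz":0.36,"ax":0,"ay":0,"az":0}]'
python3 goal.py; python3 rel.py | head -1
```

```text
clock: 17.25
position: [0.6633, 0.1797, 0.158]
ee_rot: [-0.002, 0.976, 0.013, 0.217]
contact_force: [0.4, 0.1, -4.2]
width: 0.0431
gripper_force: 93.5
now rail coords mm [101.1  -0.  -15.3] F rail [-1.4  0.1 -3.9] q [ 0.2   0.31  1.75 -0.12  0.66  1.83] w 0.04305968527430605 17.25
blocktop 15896 x -27.4..45.6 y -22.3..20.6 z 70.7 tilt dz/dx,dz/dy deg [-0.37  0.03] rect [7.9 2.3] [59.3 76.8] 89.3
```

```bash
python3 -m pendant '[{"jaw":-1,"tx":0.15,"ty":0,"tz":0.1,"ax":0,"ay":0,"az":0},{"jaw":-1,"tx":0.3,"ty":0,"tz":0.17,"ax":0,"ay":0,"az":0},{"jaw":-1,"tx":0.4,"ty":0,"tz":0.22,"ax":0,"ay":0,"az":0},{"jaw":-1,"tx":0.4,"ty":0,"tz":0.22,"ax":0,"ay":0,"az":0}]'
python3 goal.py; python3 rel.py | head -1
```

```text
clock: 17.8
position: [0.665, 0.1797, 0.1593]
ee_rot: [-0.002, 0.977, 0.013, 0.215]
contact_force: [-7.6, 0.2, -3.2]
width: 0.0436
gripper_force: 93.5
now rail coords mm [ 1.031e+02 -1.000e-01 -1.470e+01] F rail [-8.2  0.4  0.3] q [ 0.2   0.31  1.74 -0.12  0.67  1.83] w 0.043586964374002106 17.8
blocktop 15914 x -26.8..46.2 y -22.4..20.6 z 70.8 tilt dz/dx,dz/dy deg [-0.66  0.03] rect [8.3 2.3] [60.2 76.9] 89.5
```

```bash
python3 -m pendant '[{"jaw":1,"tx":0,"ty":0,"tz":0,"ax":0,"ay":0,"az":0},{"jaw":1,"tx":0,"ty":0,"tz":0,"ax":0,"ay":0,"az":0},{"jaw":1,"tx":0,"ty":0,"tz":0,"ax":0,"ay":0,"az":0},{"jaw":1,"tx":0,"ty":0,"tz":0,"ax":0,"ay":0,"az":0},{"jaw":1,"tx":0,"ty":0,"tz":0,"ax":0,"ay":0,"az":0},{"jaw":1,"tx":0,"ty":0,"tz":0,"ax":0,"ay":0,"az":0},{"jaw":1,"tx":0,"ty":0,"tz":0,"ax":0,"ay":0,"az":0},{"jaw":1,"tx":0,"ty":0,"tz":0,"ax":0,"ay":0,"az":0}]'
python3 goal.py; python3 rel.py
```

```text
clock: 18.85
position: [0.6683, 0.1799, 0.1613]
ee_rot: [-0.003, 0.976, 0.013, 0.219]
contact_force: [0.7, -0.7, -0.3]
width: 0.0853
gripper_force: 0.0
now rail coords mm [107.    0.  -14.3] F rail [ 0.5 -0.7 -0.6] q [ 0.2   0.31  1.74 -0.12  0.67  1.83] w 0.08532956246559421 18.85
blocktop 14127 x -28.7..41.0 y -22.4..20.4 z 69.3 tilt dz/dx,dz/dy deg [-0.26  0.08] rect [ 5.1 -1. ] [44.1 73.4] 90.0
captop 5033 x -19.4..10.4 y -15.6..13.6 z 77.4 tilt dz/dx,dz/dy deg [-0.01  0.02] rect [-4.6 -1. ] [31.4 32. ] 74.8
```

```bash
python3 -m pendant '[{"jaw":1,"tx":-1,"ty":0,"tz":2.1,"ax":0,"ay":0,"az":0},{"jaw":1,"tx":-2.5,"ty":0,"tz":5.4,"ax":0,"ay":0,"az":0},{"jaw":1,"tx":-4.4,"ty":0,"tz":9.4,"ax":0,"ay":0,"az":0},{"jaw":1,"tx":-6.3,"ty":0,"tz":13.6,"ax":0,"ay":0,"az":0},{"jaw":1,"tx":-8,"ty":0,"tz":17,"ax":0,"ay":0,"az":0},{"jaw":1,"tx":-8,"ty":0,"tz":17,"ax":0,"ay":0,"az":0},{"jaw":1,"tx":-8,"ty":0,"tz":17,"ax":0,"ay":0,"az":0},{"jaw":1,"tx":-8,"ty":0,"tz":17,"ax":0,"ay":0,"az":0}]'
python3 - <<'E'
from goal import *
import rel
im=grab('wrist'); C=(cloud(im).reshape(-1,3)-NOSE)@M
g=im['pixels'].reshape(-1,3).mean(1)
for lo,hi,ex in((.05,.0585,0),(.0595,.067,0)):
    Q=C[(C[:,2]>lo)&(C[:,2]<hi)&(C[:,0]>.03)&(C[:,0]<.17)&(np.abs(C[:,1])<.035)]
    print(len(Q),np.median(Q[:,2]),np.percentile(Q[:,:2],[1,99],axis=0).round(4).tolist(),cv2.minAreaRect((Q[:,:2]*1000).astype(np.float32)))
    
a=im['pixels'].copy(); s=grab('scene')['pixels'][150:330,320:560]
cv2.imwrite('pics/end.png',np.hstack([cv2.resize(a,(400,300)),cv2.resize(s,(400,300))]))
E
```

```text
clock: 19.9
position: [0.5879, 0.1796, 0.3291]
ee_rot: [-0.002, 0.976, 0.013, 0.217]
contact_force: [0.5, -0.3, -0.2]
width: 0.0855
gripper_force: 0.0
3906 0.05490022634742015 [[0.058, -0.0224], [0.1479, 0.0207]] ((102.66888427734375, -0.8616600036621094), (44.03538131713867, 91.67353057861328), 89.99903106689453)
1025 0.06299355952551719 [[0.0879, -0.0157], [0.1175, 0.0135]] ((102.39537048339844, -0.681605339050293), (31.555076599121094, 30.23737335205078), 0.7979437708854675)
```

View pics/end.png

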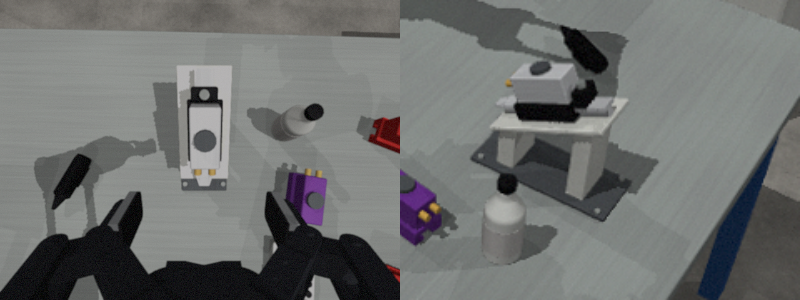

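The final view shows the module seated at (205,140) against the stop at (204,93). It is parallel to the rail, the gripper is clear, and the gun, bottle and purple decoy haven't moved.

```bash
python3 -c "
from rig import manip
print(manip.sign_off())"
```

```text
the job is handed in; nothing more can be done
None
```

I slid the module up the rail to the stop, and the roller catch held when I tugged it. I then let go, backed the arm clear and handed the job in at about 20 s; the tray, bottle, pedal and gun were not touched.

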